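# Turn the upside-down dish carrier over and lay it on the empty loading stand

## Robot

A 6-joint arm with a two-finger parallel gripper is mounted at the origin on the work surface. World frame = base frame: x ahead of the robot, y to its left, z up, the work surface at z = 0. Lengths are in m, angles in rad, forces in N, time in s.
With the tool pointing down it reaches from about 0.275 to 0.725 m from the base axis. Payload 15.9 kg.
Tool frame: the origin (TCP) lies midway between the tips of the shut fingers; the grasp point (between the pads) lies 19 mm behind it; z points along the fingers, y is the line along which they close (so a half turn about z gives the same grasp; the last joint's range is limited). The gripper opens to 85 mm and grips with 20 to 120 N. Pads are 22 mm wide; open, the fingers measure 114 mm over their backs; the gripper's body (76 mm by 85 mm) begins 54 mm behind the grasp point. The pads swing forward as they close: fully open they stand 13 mm farther back than shut.
Start: joints at [-1.292, 0.213, -0.034, 1.323, 0, 1.571], TCP at [0.138, -0.481, 0.231] pointing down, gripper open.
Joint ranges: [-2.98, 2.98], [-0.74, 1.72], [-1.14, 1.35], [-2.1, 2.04], [-1.57, 1.44], [-3.14, 3.14]. Speed limits (rad/s): [1.89, 1.89, 2.39, 2.57, 3.14, 3.14].

## Interface

Orientations are given as a unit quaternion [w, x, y, z].
In Python, from cell import telemetry, read_camera, sign_off, look_for gives the robot as it stands.
- The arm moves only by the tool apply_moves, never from a script. Its argument "plan" is a list of rows, each a list of 6 numbers: the shift along the world's x, y, z in m, then the turn, a rotation vector about the world's x, y, z in degrees. A call has 1 to 10 rows; each row is the pose to reach, as a shift and turn from the pose commanded when the call began; what a row does not reach only later rows make up. A row lasts 1/8 s, in which the tool goes at most 62.5 mm and 10.7 degrees, less where a joint would pass 70% of its speed; a pose out of reach is approached as far as the arm can. A call with a gripper value outside its range is refused whole. "fingers" is the finger opening in m, from 0 to 0.0854, set as the call begins (left out, the last holds). The fingers move at their own pace and stop on an object; "force" is the grip in N (left out, the last holds). Time passes only in rows, so rows that repeat a pose let the fingers close. It gives the time, the measured TCP pose, the force, the opening and the grip force at its end, in the units of the state.
- telemetry.state(): the state, without advancing time (a new reading comes with each control period).
- read_camera(name): name is "scene" or "top" or "wrist"; returns a dict with "pixels" (400x640x3 uint8, blue, green, red), "vfov" (degrees; the focal length in pixels is half the picture's height over the tangent of half this angle, whatever the lens; pixels are square), "cx", "cy" (the principal point, pixels), "rvec" (rotation vector, rad) and "tvec" (3), from world to camera coordinates, as OpenCV has them. Camera axes: x right, y down, z forward; pixel columns grow to the right and rows downward; lengths in m; the calibration is good to about 2 mm. The wrist camera is an equidistant fisheye: a pixel r from the principal point sees the ray r / f radians off the axis. A picture is of the moment at which its call begins. There is no depth.
- sign_off(): hands the job in; it is judged then, once.
Trained networks look in the newest picture that a camera, given by its name, has taken for a name from the list of things; names that differ only in an ending like _2 or _b are one class to them, and where a whole thing is asked for, a point or a joint stands for the part that bears it (a point fixed in the world has none). Each returns a list of dicts, best first, with "confidence" (0 to 1); they miss things now and then, are a little off and sometimes report something else, mostly with a low value. They report only what shows in the picture. A call takes as long as a camera call. They do not tell look-alikes from the thing itself.
- look_for(camera, name): "xyz" ([x, y, z] in m, in world coordinates, good to about 4 mm: the middle of the surface that is visible of it).
The state is a dict: "t": time; "q": joint angles; "qd": joint speeds; "tau": joint torques, N m; "eef_pos": TCP position; "eef_rot": TCP orientation; "ft_force": force on the tool from outside, world axes, zero at the start; "wrist_torque": the same for the moment, N m; "width": opening from 0.0 (shut) to 1.0 (fully open); "gripper_force": force on a finger pad.
Only numpy, scipy, OpenCV 4.12 (cv2) and the standard library are available. Lean on these libraries where they do the work, as an engineer would, in place of code of your own. Each camera call takes 0.05 s, during which the arm holds its last target. There are 200 camera calls.

## Task

Two aluminium dish carriers lean in the two-bay drying rack on the robot's left, and one of them is upside down: its round black collar is hidden underneath and only its plain flat back shows. Take that carrier, turn it over, and lay it on the empty sloping stand on the right, collar facing up, grip tab at the top, squarely in place with its lower edge on the ledge, then let go.

Things in the scene. Friction and masses are not known exactly. Their poses are not given: they have to be found in the camera images.
- carrier_mid (a point): Upside-down dish carrier, at its plate's centre (mid-thickness). Aluminium plate 76 (x) by 80 (y) by 6 mm (z), about 0.15 kg; a black collar 44 mm across, 8 mm high stands centrally on its +z face, the -z face is plain; a grip tab runs out from its +y edge. At first it leans in a rack bay, y (tab) up the slope, z (collar) down into the slope. The rack's other carrier is alike but collar up.
- carrier_tab (a point): Centre of that carrier's grip tab, 62.5 mm along +y from the plate's centre, same axes. The tab lies in the plate's plane: 30 mm wide (x), 8 mm thick (z), from 40 to 85 mm from the plate's centre. In rack and stand it stands free beyond the rails, open on both faces: it can be pinched across its 8 mm with the fingers pointing down the slope (35 degrees from vertical).
- rack: Two-bay drying rack, fixed. White base 192 (x) by 100 (y) by 10 mm, origin at the centre of its underside, z up. Bays centred at x = -50 and +50 mm: two dark rails each, sloping down to the rack's +y at 55 degrees to the horizontal, with a ledge at the foot 8 mm proud of the plate. Plate centres lie 70 mm above the table at y = 0; the rails end 30 mm up-slope of them.
- seat (a point): Seat of the empty stand, fixed: where the carrier's plate centre and axes belong: x level, y up the slope (tab), z out of it, upwards (collar). 70 mm above the table; slope 55 degrees to the horizontal, down to the robot's right. Rails at x = -32 and 32 mm bear the plate's underside (z = -3) from y = -42 to 30 mm; ledge face at y = -40, 8 mm proud of the plate. A full twin stand is near.
Mind the look-alikes: they are no part of the job. What is shaped like the part that bears seat but blue or green is not meant.

How it is judged:
By the outcome, as a careful person would: the job done as asked, in the order asked, and still so for the second after the job is handed in, with the robot touching nothing.
It also fails if it takes over 35 s, if anything falls off the work surface, if the arm or the gripper's body presses on something with over 40 N, if the wrist force passes 120 N, or if a joint passes its speed limit or range.

## Working session

There is one attempt and no reset: what is moved stays moved. The work goes in short steps, Python scripts to look and compute and a tool call to move; the robot and the scene stay as the last step left them, time stands still between calls to the robot, and variables do not carry over. Pictures are saved under pics/ and viewed, at most 10 in all, crops included, and the job is handed in when it is done.

Besides the shell and the picture viewer there is one more tool, called after "Request:" as a command line: name --pt "numbers of a row" for each row, then --argument value for the rest. apply_moves: Moves the arm, as the interface text tells. Its arguments: {"type":"object","properties":{"plan":{"type":"array"},"fingers":{"type":"number"},"force":{"type":"number"}},"required":["plan"]}

```bash
mkdir -p pics; ls; python3 - <<'E'
from cell import telemetry, read_camera, look_for
import cv2,numpy as np
s=telemetry.state();print(s)
for c in("scene","top"):
    r=read_camera(c);cv2.imwrite(f"pics/{c}1.png",r["pixels"]);print(c,{k:v for k,v in r.items() if k!="pixels"})
    for n in("carrier_mid","carrier_tab","rack","seat"):
        print(n,[(np.round(d["xyz"],3).tolist(),round(d["confidence"],2)) for d in look_for(c,n)])
E
```

```text
pics
{'t': 0.0, 'q': array([-1.29203558e+00,  2.13376692e-01, -3.50568273e-02,  1.32352553e+00,
        2.56997239e-05,  1.57079731e+00]), 'qd': array([-0.00139035, -0.00025558, -0.00149112, -0.00045917, -0.00033111,
        0.00065462]), 'tau': array([-5.70375087e-04, -6.86163282e+01,  4.87115836e+01,  1.77472463e-02,
        1.08270062e-04, -8.32479600e-06]), 'eef_pos': array([ 0.13749308, -0.48035765,  0.23080682]), 'eef_rot': array([-5.77508258e-04,  9.90302173e-01,  1.38929004e-01, -6.80432370e-05]), 'ft_force': array([ 0.84907909, -0.12749473, -0.41735159]), 'wrist_torque': array([-0.00616684,  0.03964803,  0.0048575 ]), 'gripper_force': 0.0, 'width': 0.9955509244578905}
scene {'vfov': 43.76580205996053, 'cx': 321.4497278377089, 'cy': 203.11154018692878, 'rvec': array([ 2.06235964,  1.28561331, -0.50625095]), 'tvec': array([-0.15041527, -0.33058789,  2.01579049])}
carrier_mid [([0.585, 0.206, 0.098], 0.62)]
carrier_tab [([0.587, 0.206, 0.097], 0.62)]
rack [([0.546, 0.215, 0.009], 0.9)]
seat [([0.676, -0.405, 0.01], 0.88), ([0.796, -0.166, 0.01], 0.79), ([0.353, -0.512, 0.006], 0.78), ([0.642, -0.249, 0.013], 0.71), ([0.328, -0.326, 0.01], 0.57)]
top {'vfov': 49.33158191669114, 'cx': 317.9339225251626, 'cy': 204.382343709283, 'rvec': array([ 2.19837905, -2.15316412,  0.096359  ]), 'tvec': array([-0.15179379,  0.55138537,  1.28766983])}
carrier_mid [([0.57, 0.219, 0.091], 0.9)]
carrier_tab [([0.565, 0.22, 0.088], 0.79)]
rack [([0.523, 0.212, 0.01], 0.94), ([0.632, -0.238, 0.012], 0.52)]
seat [([0.331, -0.504, 0.012], 0.98), ([0.634, -0.24, 0.013], 0.96), ([0.79, -0.164, 0.01], 0.95), ([0.656, -0.397, 0.012], 0.84), ([0.303, -0.323, 0.009], 0.74)]
```

View pics/scene1.png

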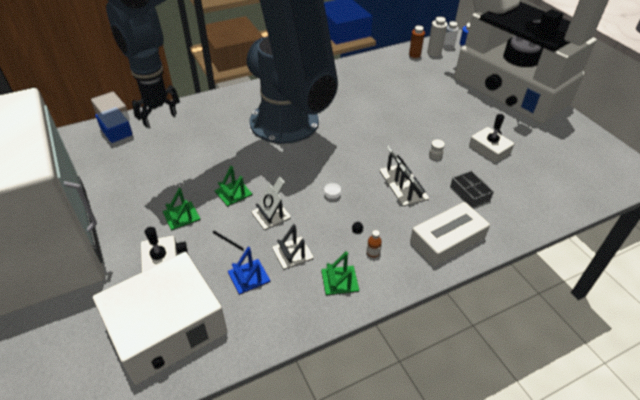

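View pics/top1.png

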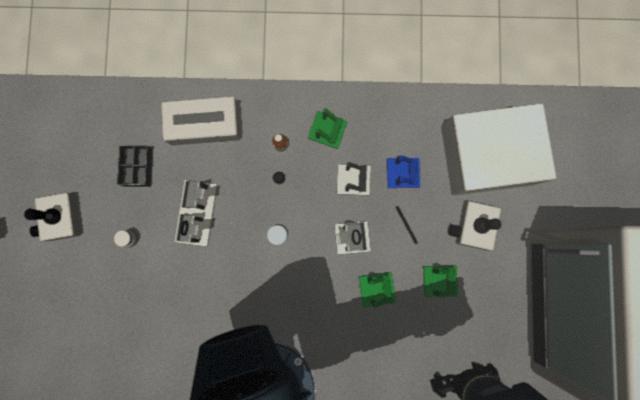

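The scene picture shows the rack around (405,177), the white empty stand at (292,250), the full white twin at (270,213) and blue and green decoys. In the top picture the rack is at (196,212), the empty white stand at (353,178) and the full one at (352,237). I'll zoom in next.

```bash
python3 - <<'E'
import cv2,numpy as np
t=cv2.imread("pics/top1.png")
a=cv2.resize(t[170:255,165:230],None,fx=6,fy=6,interpolation=cv2.INTER_CUBIC)
b=cv2.resize(t[155:205,330:375],None,fx=8,fy=8,interpolation=cv2.INTER_CUBIC)
o=np.zeros((510,760,3),np.uint8);o[:510,:390]=a;o[:400,395:755]=b
cv2.imwrite("pics/z1.png",o)
E
```

```text
(no output)
```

View pics/z1.png

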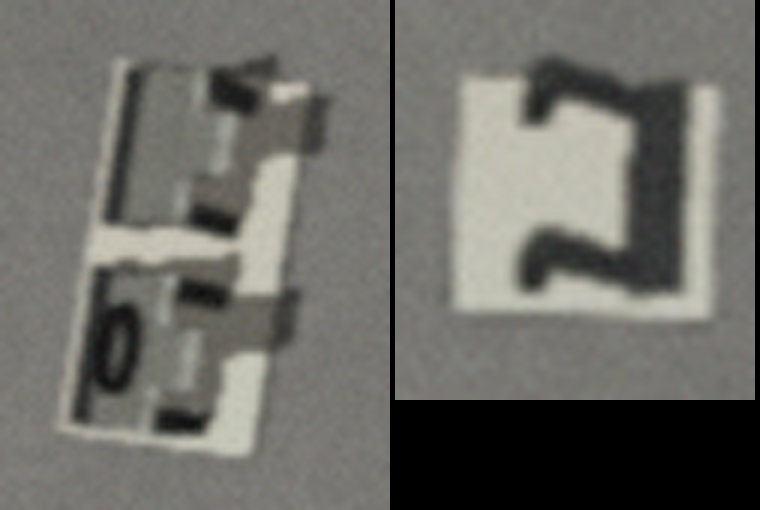

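The target carrier (plain back) is in the rack's far bay. The tabs point to world -y, and the collared carrier (black ring) is in the near bay. The empty white stand has its ledge on the right and its rail tops on the left. I'll go above the stand for a close look.

Request:
apply_moves --pt "0.05 0.025 0.03 0 0 -2" --pt "0.1 0.05 0.06 0 0 -4" --pt "0.15 0.075 0.09 0 0 -6" --pt "0.2 0.1 0.12 0 0 -8" --pt "0.25 0.125 0.12 0 0 -10" --pt "0.3 0.15 0.12 0 0 -12" --pt "0.35 0.175 0.12 0 0 -14" --pt "0.4 0.2 0.12 0 0 -16" --pt "0.44 0.22 0.12 0 0 -16" --pt "0.44 0.22 0.12 0 0 -16"

```text
t: 1.75
eef_pos: [0.5799, -0.2589, 0.3494]
eef_rot: [-0.001, 1.0, 0.001, -0.001]
ft_force: [0.3, -1.6, -0.3]
width: 1.0
gripper_force: 0.0
```

```bash
cat > h.py <<'E'
import cv2,numpy as np
from scipy.spatial.transform import Rotation as R
from cell import telemetry, read_camera, sign_off, look_for
def snap(c,n):
    r=read_camera(c);cv2.imwrite(f"pics/{n}.png",r["pixels"]);np.savez(f"{n}.npz",**{k:np.array(v) for k,v in r.items() if k!="pixels"});return r
def project(P,m,fish):
    P=np.atleast_2d(P)@cv2.Rodrigues(np.array(m["rvec"],float))[0].T+m["tvec"]
    f=200/np.tan(np.radians(float(m["vfov"]))/2)
    if fish:
        rr=np.hypot(P[:,0],P[:,1]);s=np.arctan2(rr,P[:,2])/np.maximum(rr,1e-9)
    else: s=1/P[:,2]
    return np.c_[m["cx"]+f*s*P[:,0],m["cy"]+f*s*P[:,1]]
E
python3 - <<'E'
from h import *
s=telemetry.state();print(s["t"],s["q"].round(3),s["eef_pos"],s["eef_rot"])
r=snap("wrist","w1");print(r["vfov"],r["rvec"],r["tvec"])
for n in("seat",):print(n,[(np.round(d["xyz"],3).tolist(),round(d["confidence"],2)) for d in look_for("wrist",n)])
E
```

```text
1.75 [-0.42   0.588  0.826  1.81   0.     2.719] [ 0.57990096 -0.25888147  0.34943379] [-5.52282003e-04  9.99998555e-01  1.36417715e-03 -8.50574822e-04]
65.70646984690485 [-2.08123391  2.0752149   0.28071899] [-0.25987676  0.49285135  0.64558763]
seat [([0.325, -0.322, 0.011], 0.94), ([0.638, -0.246, 0.01], 0.84), ([0.373, -0.534, 0.008], 0.75), ([0.658, -0.388, 0.011], 0.73), ([0.788, -0.168, 0.01], 0.57)]
```

View pics/w1.png

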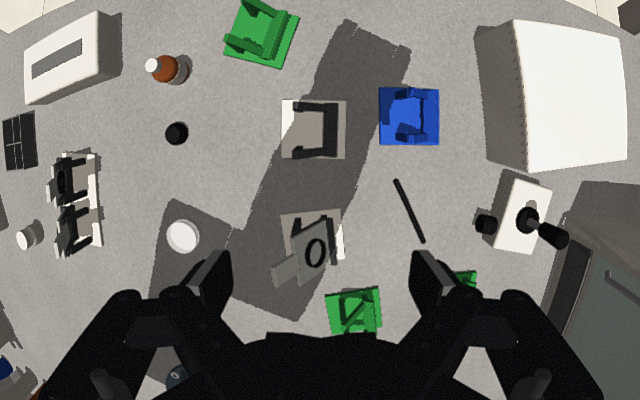

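The wrist picture shows the empty white stand at (313,128), with the ledge post on the right at (328,130) and the rails running left. The full twin is at (312,250). I'll zoom in and fit the stand's edges.

```bash
python3 - <<'E'
from h import *
t=cv2.imread("pics/w1.png")
cv2.imwrite("pics/z2.png",cv2.resize(t[92:166,272:354],None,fx=8,fy=8,interpolation=cv2.INTER_CUBIC))
m=np.load("w1.npz")
# predicted key points, seat guess
def seat(x,y,yaw):
    c,s=np.cos(np.radians(55)),np.sin(np.radians(55))
    A=np.array([[1,0,0],[0,c,-s],[0,s,c]]).T.T
    return R.from_euler("z",yaw,degrees=True).as_matrix()@A,np.array([x,y,.07])
A,p=seat(.634,-.24,0)
K=np.array([[sx*32,y,z] for sx in(-1,1) for y,z in((30,-3),(-40,-3),(-40,5))])/1000
print(((project(K@A.T+p,m,True)-[272,92]+.5)*8-.5).round(0).tolist())
E
```

```text
[[157.0, 517.0], [404.0, 482.0], [440.0, 485.0], [154.0, 122.0], [405.0, 135.0], [441.0, 135.0]]
```

View pics/z2.png

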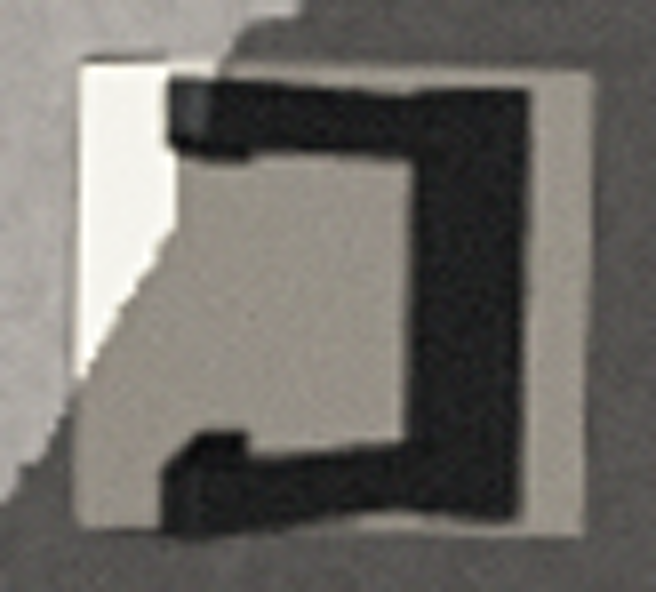

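```bash
cat >> h.py <<'E'
def backproj(uv,m,fish,z):
    Rm=cv2.Rodrigues(np.array(m["rvec"],float))[0];C=-Rm.T@m["tvec"]
    f=200/np.tan(np.radians(float(m["vfov"]))/2);out=[]
    for u,v in uv:
        d=np.array([(u-m["cx"])/f,(v-m["cy"])/f,1.])
        if fish:
            r=np.hypot(d[0],d[1]);d=np.array([d[0]/r*np.sin(r),d[1]/r*np.sin(r),np.cos(r)])
        d=Rm.T@d;out.append(C+d*(z-C[2])/d[2])
    return np.array(out)
def frame(x,y,yaw,up):  # up=+1: seat (tab toward +y), -1: carrier in rack
    c,s=np.cos(np.radians(55)),np.sin(np.radians(55))
    A=np.array([[1,0,0],[0,c,-s],[0,s,c]]) if up>0 else np.array([[1,0,0],[0,-c,-s],[0,s,-c]])
    return R.from_euler("z",yaw,degrees=True).as_matrix()@A,np.array([x,y,.07])
E
python3 - <<'E'
from h import *
m=np.load("w1.npz")
z=np.array([[80,62],[593,70],[583,535],[75,528]]);uv=(z+.5)/8-.5+[272,92]
P=backproj(uv,m,True,.01);print(P.round(4),P.mean(0).round(4))
print([round(np.linalg.norm(P[i]-P[i-1]),4) for i in range(4)])
d=P[1]-P[0]+P[2]-P[3];print("yaw",np.degrees(np.arctan2(d[0],-d[1])));d=P[0]-P[3]+P[1]-P[2];print(np.degrees(np.arctan2(-d[1],d[0])))
for w in(0,1):
  A,p=frame(P.mean(0)[0],P.mean(0)[1],-1.2,1)
  K=np.array([[sx*32,y,zz] for sx in(-1,1) for y,zz in((30,-3),(-40,-3),(-40,5))])/1000
print(((project(K@A.T+p,m,True)-[272,92]+.5)*8-.5).round(0).tolist())
Rm=cv2.Rodrigues(m["rvec"])[0];print("cam",-Rm.T@m["tvec"])
# top cam base of rack via white pixels, corners from crop z1
t=np.array([[120,60],[308,88],[252,455],[60,430]]);uv=(t+.5)/6-.5+[165,170]
r=read_camera("top");P=backproj(uv,r,False,.01);print(P.round(4),P.mean(0),[round(np.linalg.norm(P[i]-P[i-1]),4) for i in range(4)])
E
```

```text
[[ 0.6821 -0.1982  0.01  ]
 [ 0.6803 -0.2966  0.01  ]
 [ 0.5893 -0.2957  0.01  ]
 [ 0.5907 -0.1962  0.01  ]] [ 0.6356 -0.2467  0.01  ]
[np.float64(0.0914), np.float64(0.0985), np.float64(0.0909), np.float64(0.0995)]
yaw -0.9084177871365102
0.8965206461679486
[[194.0, 505.0], [436.0, 476.0], [473.0, 479.0], [200.0, 109.0], [445.0, 129.0], [482.0, 129.0]]
cam [ 0.64704842 -0.25840154  0.49171003]
[[0.6234 0.2694 0.01  ]
 [0.611  0.173  0.01  ]
 [0.4243 0.1934 0.01  ]
 [0.4348 0.2907 0.01  ]] [0.52339416 0.23161448 0.01      ] [np.float64(0.1898), np.float64(0.0973), np.float64(0.1878), np.float64(0.0978)]
```

Seat found at (0.636, -0.247), yaw -0.9°, with a 92×100 base as expected. Now I'll go above the rack, turning the wrist half round to stay inside joint 6's range.

Request:
apply_moves --pt "-0.004 0.046 0 0 0 10" --pt "-0.008 0.092 0 0 0 20" --pt "-0.012 0.138 0 0 0 30" --pt "-0.016 0.184 0 0 0 40" --pt "-0.02 0.23 0 0 0 50" --pt "-0.024 0.276 0 0 0 60" --pt "-0.028 0.322 0 0 0 70" --pt "-0.032 0.368 0 0 0 80" --pt "-0.036 0.414 0 0 0 90" --pt "-0.04 0.46 0 0 0 100"

```text
t: 3.15
eef_pos: [0.537, 0.1995, 0.3522]
eef_rot: [0.0, 0.641, 0.767, 0.001]
ft_force: [0.6, -0.4, 1.0]
width: 0.998
gripper_force: 0.0
```

Request:
apply_moves --pt "0 0 0 0 0 10" --pt "0 0 0 0 0 20" --pt "0 0 0 0 0 30" --pt "0 0 0 0 0 40" --pt "0 0 0 0 0 50" --pt "0 0 0 0 0 60" --pt "0 0 0 0 0 70" --pt "0 0 0 0 0 74" --pt "0 0 0 0 0 74" --fingers 0.045

```text
t: 4.28
eef_pos: [0.5374, 0.1982, 0.3519]
eef_rot: [0.0, 0.054, 0.999, 0.0]
ft_force: [-0.1, -0.5, -0.1]
width: 0.529
gripper_force: 0.0
```

```bash
python3 - <<'E'
from h import *
s=telemetry.state();print(s["t"],s["q"].round(3),s["eef_pos"],s["eef_rot"])
r=snap("wrist","w2")
for n in("carrier_mid","carrier_tab","rack"):print(n,[(np.round(d["xyz"],3).tolist(),round(d["confidence"],2)) for d in look_for("wrist",n)])
for x in (.573,):
  A,p=frame(.573,.226,-6.3,-1)
  c=project(p,r,True)[0];print(c)
c=project([.523,.22,.04],r,True)[0].astype(int);u0,v0=max(c[0]-60,0),max(c[1]-48,0);print(u0,v0)
cv2.imwrite("pics/z3.png",cv2.resize(r["pixels"][v0:v0+96,u0:u0+120],None,fx=6,fy=6,interpolation=cv2.INTER_CUBIC))
E
```

```text
4.275 [ 0.353  0.405  0.536  1.701 -0.     0.461] [0.53736383 0.19820334 0.35194378] [4.11911747e-04 5.35229168e-02 9.98566528e-01 1.32971019e-04]
carrier_mid [([0.57, 0.216, 0.087], 0.59)]
carrier_tab [([0.568, 0.219, 0.092], 0.79)]
rack [([0.526, 0.25, 0.012], 0.87)]
[342.48713403 192.41760537]
273 107
```

View pics/z3.png

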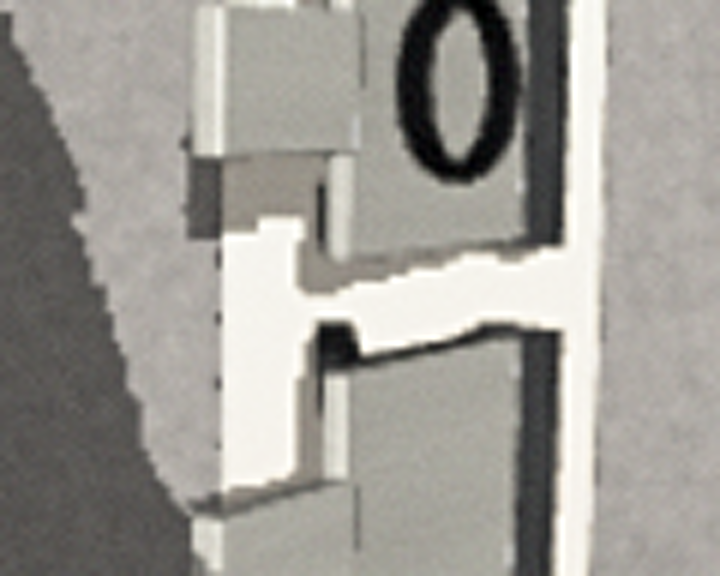

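This crop shows the near bay (collar ring at (460,90)) at the top and the target's plain plate from (350,360) downward. I need the lower part too.

```bash
python3 - <<'E'
from h import *
t=cv2.imread("pics/w2.png")
cv2.imwrite("pics/z4.png",cv2.resize(t[150:245,295:385],None,fx=6,fy=6,interpolation=cv2.INTER_CUBIC))
m=np.load("w2.npz")
A,p=frame(.573,.226,-6.3,-1)
K=np.array([[-38,40,-3],[38,40,-3],[38,-40,-3],[-38,-40,-3],[-15,85,-4],[15,85,-4]])/1000
print(((project(K@A.T+p,m,True)-[295,150]+.5)*6-.5).round(0).tolist())
E
```

```text
[[206.0, 119.0], [202.0, 459.0], [374.0, 374.0], [384.0, 80.0], [81.0, 265.0], [83.0, 412.0]]
```

View pics/z4.png

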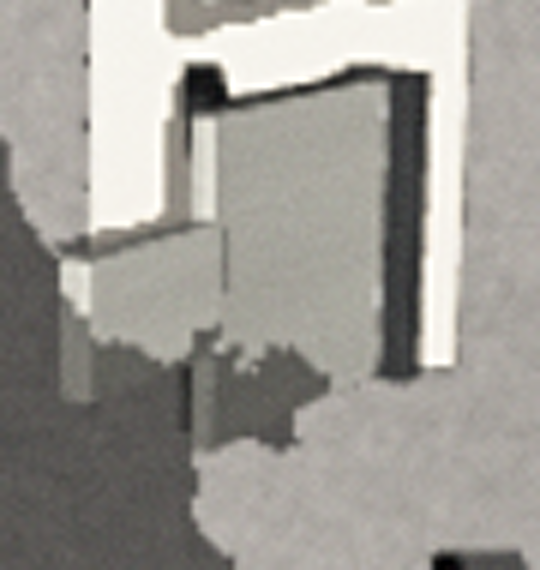

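```bash
cat > fit.py <<'E'
from h import *
from scipy.optimize import least_squares
m=np.load("w2.npz")
K=np.array([[-38,40,-3],[38,40,-3],[38,-40,-3],[-38,-40,-3],[-15,85,-4],[15,85,-4]])/1000
Z=np.array([[216,112],[213,450],[383,377],[388,80],[92,257],[92,402]])
def f(v):
    A,p=frame(*v,-1);return (((project(K@A.T+p,m,True)-[295,150]+.5)*6-.5)-Z).ravel()/6
s=least_squares(f,[.573,.226,-6],x_scale=[.01,.01,1]);print(s.x,s.fun.reshape(-1,2).round(1).tolist())
A,p=frame(*s.x,-1);S,q=frame(.6356,-.2467,-.9,1)
st=telemetry.state()
w,x,y,z=st["eef_rot"];T0=R.from_quat([x,y,z,w])
# tool: z=-carrier y, tool y = +-carrier z; choose closest to now
def tool(A,p,g):
    tz=-A[:,1];ty=-A[:,2] if 1 else 0
    M=np.c_[np.cross(ty,tz),ty,tz];return R.from_matrix(M),p+A[:,1]*(g-.019)
for nm,(A_,p_) in dict(pick=(A,p),place=(S,q)).items():
    T,P=tool(A_,p_,.0645)
    print(nm,"tcp",P.round(4),"shift",(P-st["eef_pos"]).round(4),"turn",(T*T0.inv()).as_rotvec(degrees=True).round(2),"upslope",A_[:,1].round(3),"out",A_[:,2].round(3))
    Q=T.as_quat();print("quat",Q[[3,0,1,2]].round(4))
Ta,Pa=tool(A,p,.0645);Tb,Pb=tool(S,q,.0645);print("pick->place",(Pb-Pa).round(4),(Tb*Ta.inv()).as_rotvec(degrees=True).round(2))
E
python3 fit.py
```

```text
[ 0.57216386  0.22809754 -6.90249018] [[0.1, 0.2], [-0.6, 0.5], [-0.4, -1.0], [0.9, -0.5], [0.1, 0.1], [-0.0, 0.4]]
pick tcp [0.569  0.2022 0.1073] shift [ 0.0315  0.0033 -0.2443] turn [34.77 -3.96 -0.74] upslope [-0.069 -0.569  0.819] out [-0.098 -0.813 -0.574]
quat [0.0181 0.0574 0.952  0.3002]
place tcp [ 0.636  -0.2206  0.1073] shift [ 0.0985 -0.4195 -0.2443] turn [-34.95   2.16   5.06] upslope [0.009 0.574 0.819] out [-0.013 -0.819  0.574]
quat [-0.0024  0.0075  0.9537 -0.3007]
pick->place [ 0.067  -0.4228 -0.    ] [-69.87   4.76   5.24]
```

Fit is within about 1 px. Moving to the pre-grasp pose, backed off 90 mm up the slope.

Request:
apply_moves --pt "0.006 -0.02 -0.03 8.7 -1 -0.2" --pt "0.012 -0.035 -0.07 17.4 -2 -0.4" --pt "0.018 -0.047 -0.11 26.1 -3 -0.6" --pt "0.025 -0.047 -0.15 34.8 -4 -0.7" --pt "0.0255 -0.048 -0.17 34.8 -4 -0.7" --pt "0.0255 -0.048 -0.17 34.8 -4 -0.7" --fingers 0.04

```text
t: 5.22
eef_pos: [0.5623, 0.1508, 0.18]
eef_rot: [0.017, 0.057, 0.952, 0.3]
ft_force: [0.3, 0.3, 0.2]
width: 0.466
gripper_force: 0.0
```

```bash
python3 fit.py | grep -A1 pick; python3 - <<'E'
from h import *
s=telemetry.state();print(s["t"],s["q"].round(3),s["eef_rot"].round(4))
r=snap("wrist","w3");cv2.imwrite("pics/s3.png",r["pixels"])
E
```

```text
pick tcp [0.569  0.2022 0.1073] shift [ 0.0068  0.0514 -0.0727] turn [-0.01 -0.09 -0.04] upslope [-0.069 -0.569  0.819] out [-0.098 -0.813 -0.574]
quat [0.0181 0.0574 0.952  0.3002]
--
pick->place [ 0.067  -0.4228 -0.    ] [-69.87   4.76   5.24]
5.225 [-0.054  0.329 -0.158  1.039  0.609  0.081] [0.0173 0.0573 0.952  0.3002]
```

View pics/w3.png

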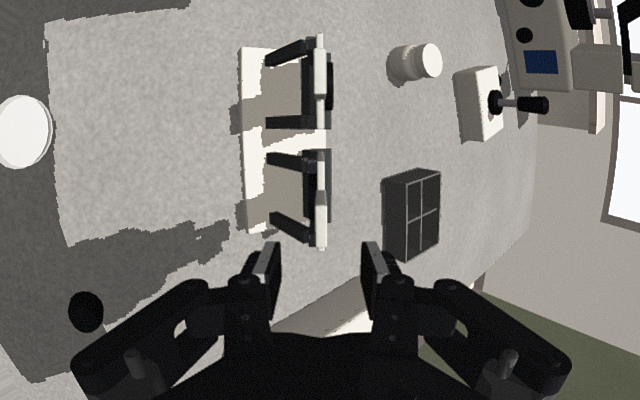

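The camera looks edge-on at both carriers. The target plate is at u≈321 (v 150–250), centred between the pads (272 and 370). The other carrier's collar sticks out to the right at (330,85). Advancing and gripping.

Request:
apply_moves --pt "0.002 0.017 -0.024 0 0 0" --pt "0.0045 0.034 -0.048 0 0 0" --pt "0.0065 0.051 -0.0725 0 0 0" --pt "0.0065 0.051 -0.0725 0 0 0" --pt "0.0065 0.051 -0.0725 0 0 0"

```text
t: 5.9
eef_pos: [0.5704, 0.2024, 0.1106]
eef_rot: [0.02, 0.056, 0.952, 0.3]
ft_force: [0.2, -0.1, 0.7]
width: 0.467
gripper_force: 0.0
```

Request:
apply_moves --pt "0 0 0 0 0 0" --pt "0 0 0 0 0 0" --pt "0 0 0 0 0 0" --pt "0 0 0 0 0 0" --pt "0 0 0 0 0 0" --pt "0 0 0 0 0 0" --fingers 0 --force 60

```text
t: 6.65
eef_pos: [0.5702, 0.2013, 0.1093]
eef_rot: [0.019, 0.057, 0.952, 0.3]
ft_force: [-1.9, -9.0, 5.1]
width: 0.086
gripper_force: 58.9
```

Request:
apply_moves --pt "0 0 0.01 0 0 0" --pt "0 0 0.025 0 0 0" --pt "0 0 0.05 0 0 0" --pt "0 0 0.09 0 0 0" --pt "0 0 0.13 0 0 0" --pt "0 0 0.17 0 0 0" --pt "0 0 0.2 0 0 0" --pt "0 0 0.2 0 0 0"

```text
t: 7.65
eef_pos: [0.5704, 0.2025, 0.3122]
eef_rot: [0.021, 0.055, 0.952, 0.301]
ft_force: [-0.4, -0.6, -1.4]
width: 0.085
gripper_force: 58.5
```

```bash
python3 - <<'E'
from h import *
s=telemetry.state();print(s["t"],s["q"].round(3),s["eef_pos"],s["eef_rot"].round(4),s["ft_force"],s["width"])
r=snap("wrist","w4")
for c in("top","wrist"):
  r=snap(c,"l_"+c)
  for n in("carrier_mid","carrier_tab"):print(n,[(np.round(d["xyz"],3).tolist(),round(d["confidence"],2)) for d in look_for(c,n)])
E
```

```text
7.65 [0.041 0.277 0.105 1.282 0.603 0.194] [0.57037189 0.20248384 0.31224755] [0.0209 0.0553 0.9519 0.3007] [-0.35661334 -0.61649153 -1.41212709] 0.08504189022113856
carrier_mid []
carrier_tab []
carrier_mid [([0.555, 0.198, 0.321], 0.88)]
carrier_tab [([0.551, 0.196, 0.316], 0.6)]
```

View pics/l_wrist.png

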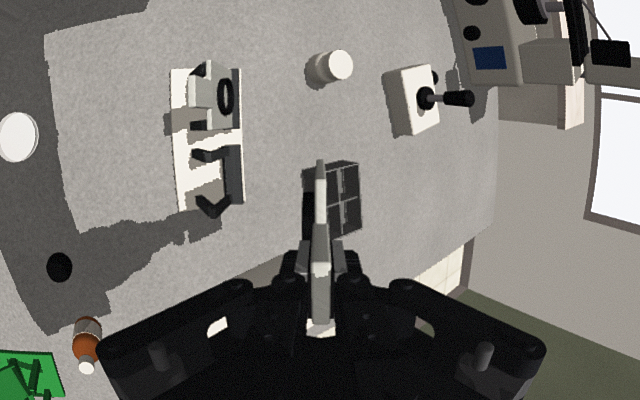

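The carrier is held edge-on in the pads (bottom edge at about (320,160)), collar at left (308,200). The rack bay is empty and the other carrier is untouched. Next I'll check the in-hand pose and compute the transfer.

```bash
cat > goal.py <<'E'
from h import *
def rot(q): return R.from_quat([q[1],q[2],q[3],q[0]])
A,p=frame(.57216,.2281,-6.9,-1)
Tg=rot([.019,.057,.952,.3]);Pg=np.array([.5702,.2013,.1093])
Rc=Tg.inv()*R.from_matrix(A);pc=Tg.inv().apply(p-Pg)   # carrier in tool
S,q=frame(.6356,-.2467,-.9,1)
def goal(dx=0,dy=0,dz=0):
    T=R.from_matrix(S)*Rc.inv();return T,q+S@[dx,dy,dz]-T.apply(pc)
def show(nm,dx,dy,dz):
    s=telemetry.state();T,P=goal(dx,dy,dz)
    print(nm,"shift",(P-s["eef_pos"]).round(4),"turn",(T*rot(s["eef_rot"]).inv()).as_rotvec(degrees=True).round(2))
E
python3 - <<'E'
from goal import *
s=telemetry.state();T=rot(s["eef_rot"]);A2=(T*Rc).as_matrix();p2=s["eef_pos"]+T.apply(pc)
K=np.array([[-38,-40,-3],[-38,-40,3],[-38,40,-3],[-15,85,-4],[-15,85,4],[0,0,11]])/1000
m=np.load("w4.npz");print(project(K@A2.T+p2,m,True).round(1).tolist(),pc.round(4),Rc.as_matrix().round(3))
show("pre",0,.006,.06);show("pl",0,.001,.0)
g=cv2.imread("pics/w4.png")
for v in (158,164,170,180,200): print(v,g[v,300:345,1].tolist()) if v in(164,200) else 0
print(g[150:180,320,1].tolist())
E
```

```text
[[320.1, 155.5], [312.1, 155.5], [320.0, 174.0], [322.3, 254.6], [301.3, 254.5], [298.5, 220.5]] [ 0.0013 -0.0005  0.0476] [[-1.    -0.002  0.001]
 [-0.001 -0.    -1.   ]
 [ 0.002 -1.     0.   ]]
pre shift [ 0.0673 -0.467  -0.1601] turn [-69.9    4.62   5.19]
pl shift [ 0.0681 -0.4207 -0.1986] turn [-69.9    4.62   5.19]
164 [167, 164, 171, 163, 163, 168, 166, 164, 167, 163, 154, 127, 110, 95, 68, 61, 65, 83, 87, 95, 94, 102, 110, 134, 119, 55, 43, 48, 50, 51, 49, 43, 51, 48, 45, 44, 50, 50, 59, 68, 66, 71, 98, 119, 139]
200 [171, 129, 51, 9, 7, 3, 12, 7, 6, 11, 8, 9, 3, 14, 51, 116, 167, 196, 207, 207, 209, 211, 214, 216, 226, 213, 106, 56, 42, 48, 46, 49, 56, 78, 84, 97, 127, 132, 133, 129, 130, 107, 74, 83, 52]
[163, 167, 168, 162, 169, 170, 164, 166, 155, 121, 103, 99, 104, 95, 94, 100, 97, 96, 96, 100, 96, 96, 99, 98, 95, 93, 96, 92, 96, 166]
```

```bash
python3 - <<'E'
from goal import *
m=np.load("l_top.npz")
z=np.array([[465,75],[720,87],[712,319],[453,310]])-[395,0];uv=(z+.5)/8-.5+[330,155]
P=backproj(uv,m,False,.01);print(P.round(4).tolist(),P.mean(0).round(4))
# segmentation based check in first top image: bright low-saturation pixels near stand
g=cv2.imread("pics/top1.png").astype(float)
def edge(poly): pass
sub=g[155:205,330:375].min(2);mask=(sub>165).astype(np.uint8)
n,l,st,c=cv2.connectedComponentsWithStats(mask);i=1+np.argmax(st[1:,4])
pts=np.argwhere(l==i)[:,::-1].astype(np.float32);r=cv2.minAreaRect(pts);print(r)
c=np.array(r[0])+[330,155];print(backproj([c],m,False,.01),backproj(cv2.boxPoints(r)+[330,155],m,False,.01).round(4).tolist())
# wrist check: same on w1 with bias? fingers' midline
w=np.load("w4.npz");s=telemetry.state();T=rot(s["eef_rot"])
for d in(-.019,):print("pad mid in w4",project(s["eef_pos"]+T.apply([0,0,d]),w,True))
for k in ("w1","w2","w3"):
  mm=np.load(k+".npz");Rm=cv2.Rodrigues(mm["rvec"])[0];print(k,"cam",(-Rm.T@mm["tvec"]).round(4))
print("cam in tool",T.inv().apply(-cv2.Rodrigues(w["rvec"])[0].T@w["tvec"]-s["eef_pos"]).round(4),T.inv().apply(cv2.Rodrigues(w["rvec"])[0]).round(3).tolist())
E
```

```text
[[0.6817, -0.2003, 0.01], [0.6791, -0.2982, 0.01], [0.5894, -0.2961, 0.01], [0.5908, -0.1972, 0.01]] [ 0.6353 -0.248   0.01  ]
((23.261184692382812, 24.470447540283203), (30.775392532348633, 28.17746925354004), 2.2906100749969482)
[[ 0.63453625 -0.24685543  0.01      ]] [[0.592, -0.1988, 0.01], [0.6791, -0.2008, 0.01], [0.6773, -0.2952, 0.01], [0.5902, -0.2927, 0.01]]
pad mid in w4 [[314.22687664 269.70544087]]
w1 cam [ 0.647  -0.2584  0.4917]
w2 cam [0.4711 0.2058 0.4943]
w3 cam [0.4867 0.078  0.2967]
cam in tool [ 0.0661  0.0025 -0.1451] [[0.004, 1.0, -0.001], [-0.963, 0.004, -0.269], [-0.269, 0.002, 0.963]]
```

```bash
python3 - <<'E'
from goal import *
for i in range(5):
    r=read_camera("wrist");s=telemetry.state();T=rot(s["eef_rot"]);C=-cv2.Rodrigues(r["rvec"])[0].T@r["tvec"]
    print(s["t"],s["eef_pos"].round(4),s["eef_rot"].round(4),s["q"].round(4),C.round(4),T.inv().apply(C-s["eef_pos"]).round(4))
E
```

```text
8.05 [0.5693 0.2023 0.3082] [0.0181 0.0563 0.952  0.3003] [0.041  0.2797 0.0998 1.2795 0.6022 0.1938] [0.4935 0.1294 0.4246] [ 0.0666  0.0002 -0.1421]
8.1 [0.5694 0.2023 0.3084] [0.0182 0.0562 0.952  0.3003] [0.0411 0.2796 0.1    1.2796 0.6023 0.1937] [0.4936 0.1294 0.4248] [ 0.0666  0.0002 -0.1421]
8.15 [0.5695 0.2023 0.3085] [0.0183 0.0562 0.952  0.3003] [0.0411 0.2796 0.1002 1.2796 0.6022 0.1938] [0.4936 0.1294 0.4249] [ 0.0666  0.0002 -0.1421]
8.2 [0.5695 0.2023 0.3086] [0.0184 0.0562 0.952  0.3004] [0.041  0.2795 0.1003 1.2796 0.6022 0.1938] [0.4937 0.1294 0.425 ] [ 0.0666  0.0003 -0.1421]
8.25 [0.5695 0.2023 0.3086] [0.0184 0.0562 0.952  0.3004] [0.041  0.2795 0.1004 1.2796 0.6022 0.1938] [0.4937 0.1294 0.4251] [ 0.0665  0.0003 -0.1421]
```

```bash
sed -i 's/Tg=.*/Tg=rot([.0184,.0562,.952,.3004]);Pg=np.array([.5695,.2023,.1087])/' goal.py; python3 - <<'E'
from goal import *
r=snap("wrist","w5");s=telemetry.state();T=rot(s["eef_rot"]);A2=(T*Rc).as_matrix();p2=s["eef_pos"]+T.apply(pc)
K=np.array([[-38,-40,-3],[-38,-40,3],[-38,40,-3],[-38,40,3],[-15,85,-4],[-15,85,4],[15,85,-4],[15,85,4],[0,0,11]])/1000
print(project(K@A2.T+p2,r,True).round(1).tolist(),pc.round(4))
g=r["pixels"].min(2)
print("col",g[150:185,322].tolist())
for v in(165,172,185,200,300,315,325): print(v,g[v,300:345].tolist())
print("coltab",g[300:345,321].tolist())
show("pre",0,.006,.06);show("pl",0,.001,.0)
E
```

```text
[[323.1, 159.5], [315.0, 159.5], [324.4, 179.5], [312.1, 179.5], [328.2, 263.4], [306.6, 263.4], [327.2, 327.2], [307.9, 327.1], [301.6, 225.9]] [ 0.0005 -0.001   0.0466]
col [158, 159, 163, 165, 160, 162, 162, 157, 154, 123, 110, 112, 107, 103, 106, 99, 100, 92, 101, 95, 97, 99, 96, 91, 94, 94, 93, 92, 96, 161, 195, 198, 206, 203, 205]
165 [160, 160, 160, 157, 164, 161, 161, 166, 173, 168, 165, 164, 163, 164, 155, 111, 74, 77, 86, 97, 92, 99, 99, 125, 114, 63, 40, 48, 44, 42, 40, 46, 47, 44, 45, 45, 42, 48, 44, 43, 39, 45, 51, 49, 40]
172 [132, 85, 45, 37, 40, 41, 44, 42, 35, 40, 37, 43, 43, 41, 51, 58, 73, 83, 89, 90, 91, 88, 96, 108, 134, 132, 71, 53, 48, 39, 30, 37, 39, 40, 39, 52, 84, 116, 119, 117, 88, 57, 59, 54, 35]
185 [169, 136, 74, 58, 57, 44, 37, 33, 41, 42, 37, 43, 41, 37, 58, 105, 156, 192, 201, 198, 198, 203, 203, 208, 212, 201, 131, 59, 40, 38, 39, 36, 44, 43, 40, 35, 53, 87, 121, 122, 123, 96, 61, 56, 42]
200 [168, 140, 98, 12, 4, 3, 5, 11, 10, 4, 2, 5, 11, 16, 46, 113, 156, 187, 198, 200, 200, 202, 204, 209, 213, 202, 103, 51, 42, 49, 51, 45, 44, 44, 52, 43, 41, 46,
[... 285 characters left out ...]
6, 119, 116, 116, 117, 117, 118, 121, 119, 120, 123, 121, 122, 121, 121, 119, 93, 45, 21, 18, 24, 28, 18, 8, 17, 13, 14, 8, 1, 7, 15, 16]
325 [18, 11, 15, 17, 16, 45, 134, 232, 236, 234, 232, 218, 182, 162, 151, 156, 152, 151, 150, 154, 156, 152, 155, 154, 153, 153, 150, 153, 158, 156, 156, 158, 161, 166, 162, 100, 29, 3, 10, 12, 18, 3, 11, 10, 6]
coltab [118, 119, 122, 118, 119, 121, 118, 116, 119, 120, 122, 122, 116, 122, 122, 119, 119, 120, 116, 120, 115, 112, 121, 117, 127, 152, 157, 158, 159, 155, 157, 156, 156, 184, 214, 219, 224, 177, 36, 3, 16, 13, 6, 14, 18]
pre shift [ 0.0662 -0.4672 -0.1618] turn [-69.86   4.78   5.23]
pl shift [ 0.0669 -0.421  -0.2003] turn [-69.86   4.78   5.23]
```

In-hand pose agrees within 1 px. Transferring above the seat while swinging the carrier over.

Request:
apply_moves --pt "0.006 -0.04 0 -7 0.5 0.5" --pt "0.013 -0.09 0 -14 1 1" --pt "0.02 -0.14 0 -21 1.4 1.6" --pt "0.028 -0.195 0 -29 2 2.2" --pt "0.036 -0.25 0 -37 2.5 2.8" --pt "0.044 -0.305 0 -45 3.1 3.4" --pt "0.051 -0.36 0 -53 3.6 4" --pt "0.058 -0.41 0 -60 4.1 4.5" --pt "0.063 -0.445 -0.01 -66 4.5 5" --pt "0.066 -0.467 -0.02 -69.9 4.8 5.2"

```text
t: 9.55
eef_pos: [0.6356, -0.2657, 0.2881]
eef_rot: [-0.003, 0.007, 0.953, -0.302]
ft_force: [0.6, 0.5, -1.1]
width: 0.086
gripper_force: 58.7
```

Request:
apply_moves --pt "0 0 -0.03 0 0 0" --pt "0 0 -0.06 0 0 0" --pt "0 0 -0.09 0 0 0" --pt "0 0 -0.12 0 0 0" --pt "0 0 -0.14 0 0 0" --pt "0 0 -0.14 0 0 0" --pt "0 0 -0.14 0 0 0" --pt "0 0 -0.14 0 0 0" --pt "0 0 -0.14 0 0 0"

```text
t: 10.68
eef_pos: [0.6359, -0.2647, 0.1495]
eef_rot: [-0.002, 0.007, 0.954, -0.301]
ft_force: [0.6, 1.2, -1.6]
width: 0.084
gripper_force: 58.6
```

```bash
sed -i 's/^S,q=/pc[1]=0\nS,q=/' goal.py; python3 - <<'E'
from goal import *
for i in range(3): r=snap("wrist","w6");s=telemetry.state();print(s["t"],s["eef_pos"].round(4),s["q"].round(3))
show("pre",0,.006,.06);show("pl",0,.002,.001)
print(S.round(3).tolist())
t=snap("top","t6")["pixels"];e=snap("scene","s6")["pixels"]
o=np.zeros((600,800,3),np.uint8);o[:400,:640]=r["pixels"][:,:640]
o[400:600,:320]=cv2.resize(t[155:205,320:400],None,fx=4,fy=4,interpolation=3)
o[400:600,330:650]=cv2.resize(e[205:285,240:368],None,fx=2.5,fy=2.5,interpolation=3)
cv2.imwrite("pics/c6.png",o)
E
```

```text
10.725 [ 0.6358 -0.2647  0.1493] [-0.13   0.542  0.087  1.036 -0.606 -0.141]
10.775 [ 0.6358 -0.2647  0.1492] [-0.13   0.542  0.087  1.036 -0.606 -0.141]
10.825 [ 0.6357 -0.2647  0.1491] [-0.13   0.542  0.087  1.036 -0.606 -0.141]
pre shift [ 0.0001 -0.001  -0.0016] turn [0.04 0.02 0.02]
pl shift [ 0.0008  0.045  -0.0387] turn [0.04 0.02 0.02]
[[1.0, 0.009, -0.013], [-0.016, 0.574, -0.819], [0.0, 0.819, 0.574]]
```

Request:
apply_moves --pt "0 0.009 -0.008 0 0 0" --pt "0 0.018 -0.0155 0 0 0" --pt "0.0005 0.027 -0.0235 0 0 0" --pt "0.001 0.035 -0.0305 0 0 0" --pt "0.001 0.0425 -0.037 0 0 0" --pt "0.001 0.0425 -0.037 0 0 0" --pt "0.001 0.0425 -0.037 0 0 0" --pt "0.001 0.0425 -0.037 0 0 0"

```text
t: 11.92
eef_pos: [0.6367, -0.2225, 0.1122]
eef_rot: [-0.003, 0.007, 0.954, -0.301]
ft_force: [0.0, -0.4, -1.4]
width: 0.09
gripper_force: 58.7
```

```bash
python3 - <<'E'
from goal import *
for i in range(3): r=snap("wrist","w7")
s=telemetry.state();print(s["t"],s["eef_pos"].round(4),s["ft_force"].round(2),s["wrist_torque"].round(2))
show("pl",0,.0,.000)
t=snap("top","t7")["pixels"];e=snap("scene","s7")["pixels"]
o=np.zeros((600,800,3),np.uint8)
o[:400,:600]=cv2.resize(r["pixels"][110:310,170:470],None,fx=2,fy=2,interpolation=3)
o[400:600,:320]=cv2.resize(t[155:205,320:400],None,fx=4,fy=4,interpolation=3)
o[400:600,330:650]=cv2.resize(e[205:285,240:368],None,fx=2.5,fy=2.5,interpolation=3)
cv2.imwrite("pics/c7.png",o)
E
```

```text
12.075 [ 0.6366 -0.2224  0.112 ] [-0.39 -0.07 -0.75] [ 0.72 -0.01  0.02]
pl shift [-0.0002  0.0024 -0.0039] turn [0.04 0.02 0.04]
```

Request:
apply_moves --pt "0 0.0008 -0.0006 0 0 0" --pt "0 0.0016 -0.0011 0 0 0" --pt "0 0.0024 -0.0017 0 0 0" --pt "0 0.003 -0.002 0 0 0" --pt "0 0.003 -0.002 0 0 0" --pt "0 0.003 -0.002 0 0 0" --pt "0 0.003 -0.002 0 0 0"

```text
t: 13.05
eef_pos: [0.6366, -0.2192, 0.1098]
eef_rot: [-0.003, 0.007, 0.954, -0.301]
ft_force: [0.3, -0.0, -0.5]
width: 0.086
gripper_force: 58.7
```

Request:
apply_moves --pt "0 -0.0006 -0.0008 0 0 0" --pt "0 -0.0011 -0.0016 0 0 0" --pt "0 -0.0011 -0.0016 0 0 0" --pt "0 -0.0011 -0.0016 0 0 0" --pt "0 -0.0011 -0.0016 0 0 0"

```text
t: 13.68
eef_pos: [0.6368, -0.22, 0.1089]
eef_rot: [-0.002, 0.006, 0.954, -0.301]
ft_force: [-3.0, 7.4, 9.8]
width: 0.086
gripper_force: 60.8
```

```bash
python3 - <<'E'
from goal import *
for i in range(2): r=snap("wrist","w7")
s=telemetry.state();print(s["t"],s["eef_pos"].round(4),s["ft_force"].round(2),s["wrist_torque"].round(2))
show("pl",0,.0,.000)
t=snap("top","t7")["pixels"];e=snap("scene","s7")["pixels"]
o=np.zeros((600,800,3),np.uint8)
o[:400,:600]=cv2.resize(r["pixels"][110:310,170:470],None,fx=2,fy=2,interpolation=3)
o[400:600,:320]=cv2.resize(t[155:205,320:400],None,fx=4,fy=4,interpolation=3)
o[400:600,330:650]=cv2.resize(e[205:285,240:368],None,fx=2.5,fy=2.5,interpolation=3)
cv2.imwrite("pics/c7.png",o)
E
```

```text
13.775 [ 0.6368 -0.22    0.1089] [-4.67  7.22  9.02] [ 0.78  0.77 -0.58]
pl shift [-0.0003 -0.0001 -0.0008] turn [ 0.04  0.03 -0.01]
```

Ledge contact at about 11 N; the rails aren't touched yet. I'll ease off slightly and press toward the rails.

Request:
apply_moves --pt "0 0.0004 0.0006 0 0 0" --pt "0 0.0012 0 0 0 0" --pt "0 0.002 -0.0006 0 0 0" --pt "0 0.002 -0.0006 0 0 0" --pt "0 0.002 -0.0006 0 0 0"

```text
t: 14.5
eef_pos: [0.6367, -0.2193, 0.1085]
eef_rot: [-0.003, 0.007, 0.953, -0.302]
ft_force: [-3.6, -4.2, 8.0]
width: 0.086
gripper_force: 59.6
```

```bash
python3 - <<'E'
from goal import *
for i in range(2): r=snap("wrist","w7")
s=telemetry.state();print(s["t"],s["eef_pos"].round(4),s["ft_force"].round(2),(S.T@s["ft_force"]).round(1),s["wrist_torque"].round(2))
show("pl",0,.0,.000)
t=snap("top","t7")["pixels"];e=snap("scene","s7")["pixels"]
o=np.zeros((600,800,3),np.uint8)
o[:400,:600]=cv2.resize(r["pixels"][110:310,170:470],None,fx=2,fy=2,interpolation=3)
o[400:600,:320]=cv2.resize(t[155:205,320:400],None,fx=4,fy=4,interpolation=3)
o[400:600,330:650]=cv2.resize(e[205:285,240:368],None,fx=2.5,fy=2.5,interpolation=3)
cv2.imwrite("pics/c7.png",o)
E
```

```text
14.6 [ 0.6367 -0.2193  0.1086] [-2.78 -4.42  7.4 ] [-2.7  3.5  7.9] [-1.3   0.38 -0.45]
pl shift [-0.0002 -0.0007 -0.0004] turn [0.17 0.05 0.07]
```

Seated on the ledge (3.5 N) and rails (8 N). Releasing and retracting up the slope.

Request:
apply_moves --pt "0 0 0 0 0 0" --pt "0 0 0 0 0 0" --pt "0 0 0 0 0 0" --pt "0 0 0 0 0 0" --pt "0 0 0 0 0 0" --pt "0 0 0 0 0 0" --fingers 0.04

```text
t: 15.45
eef_pos: [0.6366, -0.2183, 0.1076]
eef_rot: [-0.003, 0.007, 0.954, -0.301]
ft_force: [0.8, 1.2, -0.1]
width: 0.47
gripper_force: 0.0
```

Request:
apply_moves --pt "0 0.011 0.016 0 0 0" --pt "0 0.023 0.033 0 0 0" --pt "0 0.04 0.057 0 0 0" --pt "0 0.057 0.082 0 0 0" --pt "0 0.08 0.115 0 0 0" --pt "0 0.09 0.16 0 0 0" --pt "0 0.09 0.16 0 0 0" --pt "0 0.09 0.16 0 0 0"

```text
t: 16.45
eef_pos: [0.6366, -0.1283, 0.267]
eef_rot: [-0.003, 0.006, 0.954, -0.301]
ft_force: [-0.9, -0.0, -0.3]
width: 0.466
gripper_force: 0.0
```

```bash
python3 - <<'E'
from goal import *
s=telemetry.state();print(s["t"],s["eef_pos"].round(4),s["ft_force"].round(2))
r=snap("wrist","w8");t=snap("top","t8");e=snap("scene","s8")
K=np.array([[-38,40,3],[38,40,3],[38,-40,3],[-38,-40,3],[-15,85,4],[15,85,4],[0,0,11]])/1000
W=K@S.T+q
for im,n in((r,1),(t,0),(e,0)):
    uv=project(W,im,n);print(uv.round(1).tolist())
def crop(im,uv,w,h,f):
    c=uv.mean(0);u0=int(np.clip(c[0]-w/2,0,640-w));v0=int(np.clip(c[1]-h/2,0,400-h));g=cv2.resize(im["pixels"][v0:v0+h,u0:u0+w],None,fx=f,fy=f,interpolation=3)
    for a in (uv-[u0,v0]+.5)*f: cv2.circle(g,tuple(int(x) for x in a),2,(0,0,255),-1)
    return g
o=np.zeros((600,800,3),np.uint8)
o[:400,:400]=crop(t,project(W,t,0),50,50,8)
o[:400,400:800]=crop(e,project(W,e,0),50,50,8)
o[400:600,:400]=crop(r,project(W,r,1),200,100,2)
cv2.imwrite("pics/c8.png",o)
E
```

```text
16.45 [ 0.6366 -0.1283  0.267 ] [-0.9  -0.   -0.31]
[[332.4, 149.1], [331.7, 216.9], [329.7, 199.3], [330.1, 143.8], [332.9, 177.7], [332.5, 208.3], [324.3, 177.2]]
[[348.3, 187.2], [349.1, 160.8], [362.8, 165.5], [362.1, 190.6], [340.5, 176.9], [340.8, 166.2], [358.2, 175.9]]
[[293.3, 220.5], [303.6, 238.1], [289.8, 257.3], [280.1, 239.5], [303.9, 214.6], [308.1, 221.5], [289.5, 238.5]]
```

View pics/c8.png

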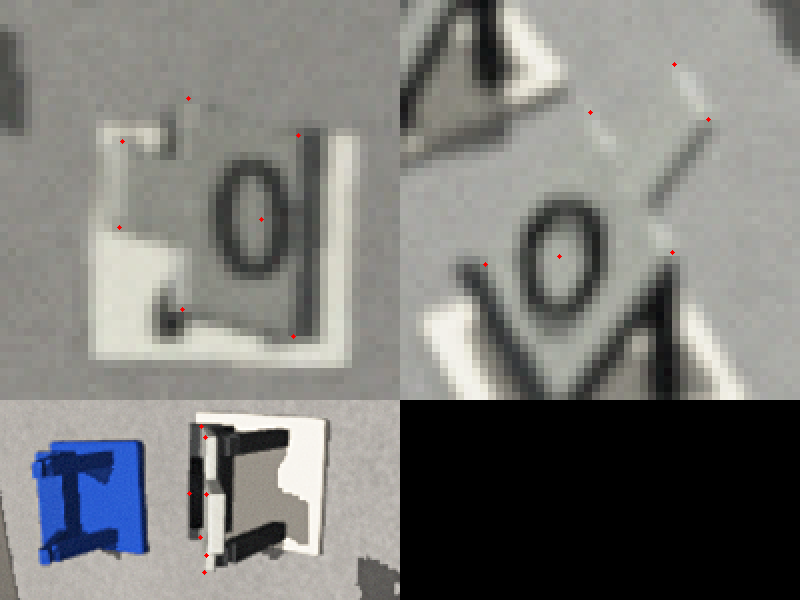

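The final picture shows the carrier on the white stand, collar up (ring at (252,218) in the top view and (562,255) in the scene view). The tab is at the top and the lower edge is parallel to and against the ledge, with the corner marks matching to about 1 px. The gripper is clear, so I'm handing in.

```bash
python3 -c "
from cell import sign_off
print(sign_off())"
```

```text
the job is handed in; nothing more can be done
None
```

The upside-down carrier is turned over and lying on the empty white stand, collar up, tab at the top, lower edge on the ledge; I let go, moved the gripper clear and handed the job in at about 16.5 s of the 35 s limit.

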